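# Leak check of a hand vacuum pump: shut the vent, draw the piston to the mark, hold

### The arm

A 6-joint arm with a two-finger parallel gripper is mounted at the origin on a cart in front of the work surface, level with it; the furniture and walls round the work are solid. World frame = base frame: x ahead of the robot, y to its left, z up, the work surface at z = 0. Lengths are in m, angles in degrees, forces in N, time in s.
With the tool pointing down it reaches from about 0.225 to 0.875 m from the base axis. Payload 3.4 kg.
Tool frame: the origin (TCP) lies midway between the tips of the shut fingers; the grasp point (between the pads) lies 19 mm behind it (grip_point_offset is the distance from the TCP to the grasp point, in m); z points along the fingers, y is the line along which they close (so a half turn about z gives the same grasp; the last joint's range is limited). The gripper opens to 85 mm and grips with 20 to 120 N. Pads are 22 mm wide; open, the fingers measure 114 mm over their backs; the gripper's body (76 mm by 85 mm) begins 54 mm behind the grasp point. The pads swing forward as they close: fully open they stand 13 mm farther back than shut.
Start: joints at [65.088, 15.808, 86.224, -0, 77.962, -6.933], TCP at [0.178, 0.547, 0.231] pointing down, gripper open.
Joint ranges: [-165.64, 165.64], [-43.16, 119.46], [12.63, 154.43], [-67.54, 247.53], [6.08, 155.33], [-154.97, 154.97]. Speed limits (degrees/s): [147.25, 147.25, 180, 180, 180, 180].

### API

Orientations are given as [roll, pitch, yaw] about the fixed x, y, z axes, in that order (R = Rz(yaw) Ry(pitch) Rx(roll)).
In Python, from station import * gives the robot as it stands.
- The arm moves only by the tool move_arm, never from a script. Its argument "deltas" is a list that holds one entry, the list of rows, each a list of 7 numbers: the shift along the world's x, y, z each as a share of 0.25 m, from -1 to 1, then the turn, a rotation vector about the world's x, y, z each as a share of 180 degrees, from -1 to 1, then the closure, from 0 (fully open) to 1 (shut). A call has 1 to 12 rows; each row shifts and turns the commanded pose from where the row before left it; what a row does not reach is not made up. A row lasts 1/8 s, in which the tool goes at most 62.5 mm and 10.7 degrees, less where a joint would pass 70% of its speed; a pose out of reach is approached as far as the arm can. A call with a number of a shift or a turn outside -1 to 1 is refused whole. A call with a gripper value outside its range is refused whole. The fingers move at their own pace and stop on an object; "force" is the grip in N (left out, the last holds). Time passes only in rows, so rows that do not move let the fingers close. It gives the time, the measured TCP pose, the force, the opening and the grip force at its end, in the units of the state.
- get_state(): the state, without advancing time (a new reading comes with each control period).
- snapshot(name): name is "side" or "top" or "wrist"; returns a dict with "pixels" (400x640x3 uint8, red, green, blue), "range_z" (400x640 float32, m along the optical axis (not along the pixel's ray), 0 where there is no reading), "fx", "fy", "cx", "cy" (pixels), "rvec" (rotation vector, rad) and "tvec" (3), from world to camera coordinates, as OpenCV has them. Camera axes: x right, y down, z forward; pixel columns grow to the right and rows downward; lengths in m; the calibration is good to about 2 mm. A picture is of the moment at which its call begins.
- close_job(): hands the job in; it is judged then, once.
Trained networks look in a picture, given as the dict that the camera call returned (one of the last four; its "shot" number tells which), for a name from the list of things; names that differ only in an ending like _2 or _b are one class to them, and where a whole thing is asked for, a point or a joint stands for the part that bears it (a point fixed in the world has none). Each returns a list of dicts, best first, with "p" (0 to 1); they miss things now and then, are a little off and sometimes report something else, mostly with a low value. They report only what shows in the picture. A call takes as long as a camera call.
- cut_out(picture, label): "region" (400x640 bool, what is visible of it) and "rect" ([centre column, centre row, width, height] in pixels, round what is visible of it).
The state is a dict: "clock": time; "q": joint angles; "joint_vel": joint speeds; "joint_torque": joint torques, N m; "eef_pos": TCP position; "ee_rot": TCP orientation; "wrist_force": force on the tool from outside, world axes, zero at the start; "torque": the same for the moment, N m; "opening": opening from 0.0 (shut) to 1.0 (fully open); "finger_force": force on a finger pad.
Only numpy, scipy, OpenCV 4.12 (cv2) and the standard library are available. Lean on these libraries where they do the work, as an engineer would, in place of code of your own. Each camera call takes 0.05 s, during which the arm holds its last target. There are 200 camera calls.

### The job

Leak-check the hand vacuum pump: first shut its vent by turning the red lever a quarter turn, fully across the vent pipe, while the piston is still down. Then grip the black knob and draw the piston rod straight out along the leaning barrel, without cocking it in the gland nut or overdrawing it, until the red ring on the rod has just come fully clear of the brass nut, and finish holding it there, still, against the suction so that the gauge can be watched; do not let go. Leave the small things on the bench where they are.

Things in the scene. Friction and masses are not known exactly. Their poses are not given: they have to be found in the camera images.
- pump: Hand vacuum pump, fixed: grey base plate 112 (x) x 232 (y) x 14 mm, metal manifold 46 mm high along its far side. Origin on the bench under the plate, z up; -x faces the operator. In its frame: barrel and rod in the plane y = 0, dial gauge (69 mm across, top 145 mm up) at y = +70 mm, vent valve at x = +30, y = -95 mm. Position and yaw differ each time.
- microscope: Pale green microscope, fixed, to the left of the pump; origin under its middle. It fills a block from 245 mm nearer the robot to 235 mm beyond its origin, 100 mm to either side, 422 mm tall; swing the arm round it on the robot's side or over it.
- gland (a point): Centre of the top face of the brass gland nut (41 mm across) at the upper end of the metal barrel (36 mm across), 138 mm above the bench. Its z axis is the barrel's axis, pointing out of the bore, leaning 20 degrees from vertical to the pump's -x side (towards the operator): the direction in which the rod slides.
- knob (a point): Centre of the fluted black cylindrical knob (26 mm across, 42 mm long, so 21 mm either way along the rod) on the steel rod (10 mm). z runs along the rod, outward. With the piston down it is 30 mm beyond gland along the axis, with 8 mm of bare rod between nut and knob.
- rod: Piston rod and knob, one piece. Origin on its axis at the hidden lower end, 125 mm below knob; z along the rod, outward. It has 1.2 mm play all round in the 24 mm long gland bore and rocks about its origin on a rubber piston, so a sideways pull presses it against the bore and jams it.
- barrel: The pump's fixed barrel with its gland nut. Origin on its axis inside the manifold, 110 mm below gland; z as gland. Its upper 24 mm, the gland, is a 12.5 mm bore round the 10 mm rod.
- piston (a joint): Piston travel along the barrel, m: 0 down (start, within 0.001), 0.080 upper stop. The red ring on the rod, 6 mm wide, comes into view over the nut at 0.044 and is just fully clear at 0.050. Suction, weight and seal drag pull back with about 5 N near the bottom and 11 N at the ring; let go, it sinks back.
- vent (a joint): Vent lever angle, rad: 0 open (lever along the vent pipe, to the pump's -y), 1.571 shut, at its stop (lever across, to the pump's -x, towards the operator). Shutting turns it clockwise seen from above, about an upright axis at x = +30, y = -95 mm in the pump's frame. Starts at 0 to 0.4, needs about 1.5 N at the grip, stays where left.
- lever_grip (a point): Point to grip in the red lever handle, 44 mm from its upright axis, 76 mm above the bench. The handle is a bar 11 mm wide, 12 mm tall, 48 mm long (12 to 60 mm from the axis); below it is free air from 70 mm height down to the vent pipe (59 mm; pipe ends 30 mm from the axis) and base plate (14 mm). The point's -y axis points outward along the lever, z up.
- immersion_oil: Bystander, loose: small clear dropper bottle with black cap, 27 mm across, 80 mm tall; origin at the centre of its underside.
- vial_2: Bystander, loose: small clear vial with black cap, 23 mm across, 58 mm tall; origin at the centre of its underside.
- vial_3: Bystander, loose: small clear vial with blue cap, 23 mm across, 58 mm tall; origin at the centre of its underside.
- petri_1: Bystander, loose: clear lidded Petri dish, 62 mm across, 15 mm tall; origin at the centre of its underside.
- eyepiece_cap: Bystander, loose: black round cap, 34 mm across, 14 mm tall; origin at the centre of its underside.

How it is judged (in metres and radians):
On the way:
1. the vent is shut while the piston is still down (value of joint vent above 1.42 rad and value of joint piston below 0.012 m), for 0.2 s.
At the end, for the whole second after the job is handed in: The vent is shut (lever beyond 1.42 rad of 1.571), the piston stands still, drawn out 48 to 62 mm, the red ring just clear of the gland nut, the rod in line with the barrel within 0.045 rad (2.6 degrees), and the fingers still hold the knob (over 3 N of contact) (value of joint vent above 1.42 rad and value of joint piston between 0.048 and 0.062 m and velocity of joint piston between -0.005 and 0.005 m/s and angle between the z axis of knob and the z axis of gland, either way round below 0.045 rad and contact force between the fingers and rod above 3 N); the arm keeps its last pose, push and grip.
It fails at once if the piston is drawn while the vent is open (value of joint vent below 1.35 rad and value of joint piston above 0.015 m).
It fails at once if the piston is overdrawn, beyond 70 mm (value of joint piston above 0.07 m).
It fails at once if the rod is forced sideways against the gland's bore with over 25 N (contact force between rod and barrel above 25 N).
It fails at once if a small thing on the bench is pushed more than 30 mm (distance of any of immersion_oil, vial_2, vial_3, petri_1, eyepiece_cap from where it was at the start of the episode above 0.03 m).
It also fails if it takes over 54 s, if anything falls off the work surface, if the arm or the gripper's body presses on something with over 40 N, if the wrist force passes 120 N, or if a joint passes its speed limit or range.

## Working session

There is one attempt and no reset: what is moved stays moved. The work goes in short steps, Python scripts to look and compute and a tool call to move; the robot and the scene stay as the last step left them, time stands still between calls to the robot, and variables do not carry over. Pictures are saved under pics/ and viewed, at most 10 in all, crops included, and the job is handed in when it is done.

Besides the shell and the picture viewer there is one more tool, called after "Emit:" as a command line: name --argument value ..., lists and objects as JSON in quotes. move_arm: Moves the arm, as the interface text tells. Shift numbers are shares of 0.25 m and turn numbers shares of 180 degrees, none past 1 either way. Its arguments: {"type":"object","properties":{"deltas":{"type":"array","items":{"type":"array","items":{"type":"array","items":{"type":"number"}}}},"force":{"type":"number"}},"required":["deltas"]}

```bash
mkdir -p pics
cat > h.py <<'E'
from station import *
import numpy as np, cv2
from scipy.spatial.transform import Rotation as R
def world(s,mask=None):
    z=s["range_z"]; v,u=np.nonzero((z>0)&(mask if mask is not None else True))
    d=z[v,u]; c=np.c_[(u-s["cx"])/s["fx"]*d,(v-s["cy"])/s["fy"]*d,d]
    M=R.from_rotvec(np.ravel(s["rvec"])).as_matrix()
    return (c-np.ravel(s["tvec"]))@M, np.c_[u,v]
def proj(s,P):
    return cv2.projectPoints(np.atleast_2d(np.array(P,float)),np.array(s["rvec"],float),np.array(s["tvec"],float),np.array([[s["fx"],0,s["cx"]],[0,s["fy"],s["cy"]],[0,0,1.]]),None)[0][:,0]
def save(s,n): cv2.imwrite("pics/"+n+".png",s["pixels"][:,:,::-1])
E
python3 - <<'E'
from h import *
print(get_state())
for n in("side","top"):
    s=snapshot(n);save(s,n+"1")
    for l in["pump","knob","vent","lever_grip","gland","barrel","microscope","immersion_oil","vial_2","petri_1","eyepiece_cap"]:
        try:
            for r in cut_out(s,l)[:3]:
                P,_=world(s,r["region"])
                print(n,l,round(r["p"],2),np.round(r["rect"]),len(P),np.round(np.median(P,0),3) if len(P) else"", np.round(np.percentile(P,2,axis=0),3),np.round(np.percentile(P,98,axis=0),3))
        except Exception as e: print(l,e)
E
cd pics; python3 -c "
import cv2
a=cv2.imread('side1.png');b=cv2.imread('top1.png')
import numpy as np
"
```

```text
{'clock': 0.0, 'q': array([ 6.50898513e+01,  1.58492590e+01,  8.62953210e+01, -1.09808942e-03,
        7.79620070e+01, -6.93380595e+00]), 'joint_vel': array([ 0.09382721, -0.09517556,  0.02324817, -0.00621354,  0.02651028,
        0.01893412]), 'joint_torque': array([ 3.32779537e-04, -4.16763496e+01, -2.45815426e+01,  2.69018949e-05,
        1.09758211e-02,  4.14677871e-06]), 'eef_pos': array([0.17725674, 0.5464424 , 0.23042272]), 'ee_rot': array([-1.79894063e+02, -1.18017896e-02,  1.62023876e+02]), 'wrist_force': array([ 0.12446885, -0.86684135, -0.25604815]), 'torque': array([ 0.03050352,  0.01053957, -0.0104436 ]), 'finger_force': 0.0, 'opening': 0.9979362579430743}
side pump 0.58 [378. 232. 118.  86.] 5234 [ 0.492 -0.054  0.029] [ 0.433 -0.173  0.009] [0.543 0.048 0.142]
side pump 0.24 [238. 238.  13.  14.] 145 [0.407 0.265 0.013] [0.394 0.251 0.   ] [0.424 0.282 0.016]
side knob 0.68 [374. 213.  17.  15.] 178 [ 0.465 -0.057  0.178] [ 0.458 -0.068  0.135] [ 0.48  -0.045  0.188]
side knob 0.32 [245. 198.  12.  23.] 189 [0.509 0.291 0.032] [ 0.501  0.282 -0.001] [0.555 0.32  0.075]
[... 1908 characters left out ...]
-0.042  0.103] [ 0.477 -0.07   0.044] [ 0.538 -0.026  0.147]
top immersion_oil 0.63 [247. 215.  13.   7.] 76 [0.511 0.295 0.04 ] [0.5   0.286 0.027] [0.525 0.307 0.08 ]
top immersion_oil 0.34 [420. 206.  23.   3.] 67 [ 0.528 -0.172  0.081] [ 0.52  -0.193  0.073] [ 0.537 -0.138  0.086]
top vial_2 0.63 [226. 193.  11.  10.] 78 [0.575 0.35  0.046] [0.566 0.343 0.001] [0.585 0.36  0.061]
top vial_2 0.41 [241. 226.  14.   8.] 71 [0.481 0.309 0.054] [0.47  0.302 0.005] [0.492 0.319 0.063]
top vial_2 0.24 [418. 204.  24.   4.] 78 [ 0.528 -0.165  0.081] [ 0.52  -0.192  0.074] [ 0.538 -0.136  0.086]
top petri_1 0.75 [302. 251.  26.  19.] 293 [0.415 0.15  0.014] [0.393 0.121 0.009] [0.435 0.175 0.02 ]
```

```bash
python3 -c "
import cv2,numpy as np
a=cv2.imread('pics/side1.png')[60:330,140:520];b=cv2.imread('pics/top1.png')[110:310,140:540]
a=cv2.resize(a,(600,426));b=cv2.resize(b,(800,400))
cv2.imwrite('pics/s1c.png',a);cv2.imwrite('pics/t1c.png',b)"
python3 - <<'E'
from h import *
# plate yaw via minAreaRect of plate-height points; red lever; gauge
for n in("side","top"):
    s=snapshot(n);P,uv=world(s);c=s["pixels"][uv[:,1],uv[:,0]].astype(int)
    box=(P[:,0]>.38)&(P[:,0]<.62)&(P[:,1]>-.25)&(P[:,1]<.12)
    m=box&(P[:,2]>.010)&(P[:,2]<.02)
    print(n,"plate",m.sum(),cv2.minAreaRect((P[m][:,:2]*1000).astype(np.float32)))
    r=box&(P[:,2]>.06)&(c[:,0]>1.8*c[:,1])&(c[:,0]>1.8*c[:,2])&(c[:,0]>70)
    Q=P[r]; print("red",len(Q),Q.mean(0).round(4),cv2.minAreaRect((Q[:,:2]*1000).astype(np.float32)))
    k=box&(P[:,2]>.15); print("knob",k.sum(),P[k].mean(0).round(4),P[k].min(0).round(3),P[k].max(0).round(3))
    print([s[x] for x in("fx","fy")], -R.from_rotvec(np.ravel(s["rvec"])).as_matrix().T@np.ravel(s["tvec"]))
E
```

```text
side plate 2357 ((504.098388671875, -20.10308837890625), (148.7189483642578, 305.480224609375), 9.275867462158203)
red 105 [ 0.5263 -0.1772  0.0789] ((527.4861450195312, -176.73513793945312), (46.61974334716797, 11.286724090576172), 76.9902114868164)
knob 2187 [0.5341 0.0924 0.2861] [ 0.437 -0.07   0.15 ] [0.62  0.12  0.411]
[369.74370845505854, 369.74370845505854] [-0.04104568 -0.13319021  0.75567669]
top plate 1517 ((485.7607727050781, -21.844970703125), (111.67578125, 302.6907043457031), 8.91019344329834)
red 65 [ 0.5265 -0.1747  0.081 ] ((526.9022827148438, -175.79342651367188), (46.090576171875, 10.664506912231445), 77.26219177246094)
knob 1384 [0.534  0.0876 0.2749] [ 0.436 -0.067  0.15 ] [0.619 0.12  0.412]
[488.64275737417614, 488.64275737417614] [0.44336692 0.09697001 1.36692198]
```

View pics/s1c.png

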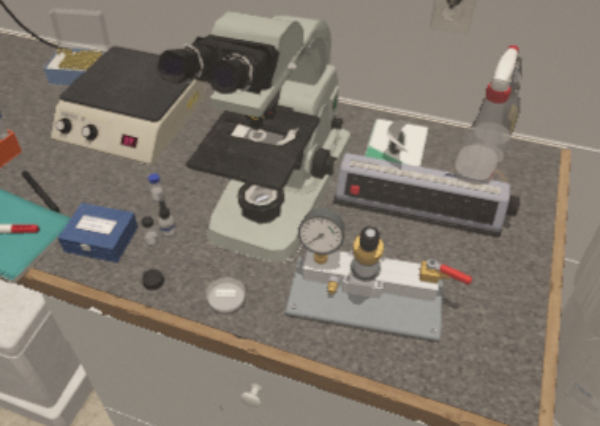

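View pics/t1c.png

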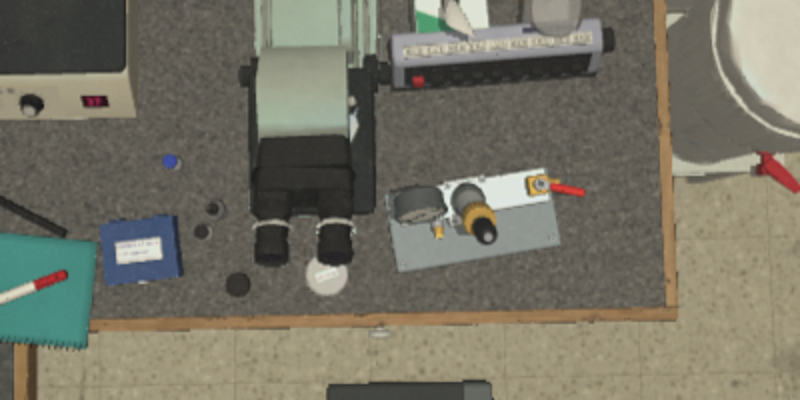

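Both views agree: the pump stands near (0.49,-0.05), the red lever is nearly open and points to -y, the knob is at about (0.465,-0.057,0.178) and the microscope is to its left. Next I pin down the pose.

```bash
cat >> h.py <<'E'
def fitpump(s,verbose=True):
    P,uv=world(s);c=s["pixels"][uv[:,1],uv[:,0]].astype(int)
    box=(P[:,0]>.38)&(P[:,0]<.62)&(P[:,1]>-.28)&(P[:,1]<.1)
    r=box&(P[:,2]>.06)&(P[:,2]<.1)&(c[:,0]>1.8*c[:,1])&(c[:,0]>1.8*c[:,2])&(c[:,0]>70)
    return P,uv,c,box,r
E
python3 - <<'E'
from h import *
for n in("side","top"):
    s=snapshot(n);P,uv=world(s)
    m=(P[:,1]>.03)&(P[:,1]<.3)&(P[:,0]>.2)&(P[:,0]<1)&(P[:,2]>.1)
    print(n,"scope min/max",np.percentile(P[m],.2,axis=0).round(3),np.percentile(P[m],99.8,axis=0).round(3))
    reg=cut_out(s,"pump")[0]["region"]
    Q,_=world(s,reg)
    p=Q[(Q[:,2]>.008)&(Q[:,2]<.019)]
    (cx,cy),wh,a=cv2.minAreaRect((p[:,:2]*1000).astype(np.float32)); print("plate",cx,cy,wh,a)
    t=Q[(Q[:,2]>.036)&(Q[:,2]<.052)]
    print("manif",cv2.minAreaRect((t[:,:2]*1000).astype(np.float32)))
    k=(P[:,0]>.42)&(P[:,0]<.52)&(P[:,1]>-.1)&(P[:,1]<-.02)&(P[:,2]>.15)&(P[:,2]<.21)
    print("knob",k.sum(),P[k].min(0).round(3),P[k].max(0).round(3), "top",P[k&(P[:,2]>.182)].mean(0).round(4))
E
```

```text
side scope min/max [0.438 0.031 0.101] [0.986 0.299 0.408]
plate 545.8272705078125 -48.40834045410156 (220.72564697265625, 238.0208282470703) 8.632423400878906
manif ((515.1279907226562, -61.390159606933594), (66.07058715820312, 210.44557189941406), 7.881167888641357)
knob 173 [ 0.457 -0.07   0.15 ] [ 0.481 -0.044  0.189] top [ 0.468  -0.0569  0.1849]
top scope min/max [0.437 0.031 0.102] [0.981 0.298 0.411]
plate 491.9577331542969 -56.7164306640625 (111.12022399902344, 232.2390899658203) 8.551082611083984
manif ((512.5513305664062, -55.226890563964844), (69.58032989501953, 204.67457580566406), 10.269963264465332)
knob 131 [ 0.455 -0.067  0.151] [ 0.488 -0.04   0.193] top [ 0.4681 -0.0535  0.1856]
```

Emit:
move_arm --deltas '[[[0.02,-0.2,0.096,0,0,-0.04,0],[0.02,-0.2,0.096,0,0,-0.04,0],[0.02,-0.2,0.096,0,0,-0.04,0],[0.02,-0.2,0.096,0,0,-0.04,0],[0.02,-0.2,0.096,0,0,-0.04,0],[0.064,-0.192,0.016,0,0,-0.04,0],[0.064,-0.192,0.016,0,0,-0.04,0],[0.064,-0.192,0.016,0,0,-0.04,0],[0.064,-0.192,0.016,0,0,-0.04,0],[0.064,-0.192,0.016,0,0,-0.04,0]]]'

```text
clock: 2.75
eef_pos: [0.2826, 0.0555, 0.3718]
ee_rot: [179.9, -0.0, 89.8]
wrist_force: [1.1, 0.5, 0.4]
opening: 1.001
finger_force: 0.0
```

Emit:
move_arm --deltas '[[[0.12,-0.16,0,0,0,-0.04,0],[0.12,-0.16,0,0,0,-0.032,0],[0.12,-0.17,0,0,0,0,0],[0.12,-0.17,0,0,0,0,0],[0,0,0,0,0,0,0],[0,0,0,0,0,0,0]]]'

```text
clock: 3.5
eef_pos: [0.4021, -0.1077, 0.3711]
ee_rot: [-179.9, -0.0, 77.0]
wrist_force: [-0.2, 0.4, -0.2]
opening: 1.0
finger_force: 0.0
```

Run:
```python
from h import *
st=get_state();print(st)
s=snapshot("wrist");save(s,"w1")
print(-R.from_rotvec(np.ravel(s["rvec"])).as_matrix().T@np.ravel(s["tvec"]), s["fx"])
print(R.from_euler("xyz",st["ee_rot"],degrees=True).as_matrix().round(3))
```

```text
{'clock': 3.5, 'q': array([-2.46201967e+01, -1.22163315e+00,  8.72021100e+01,  2.73639283e-02,
        9.40949125e+01, -1.16505165e+01]), 'joint_vel': array([ 1.0531521 , -1.34359727,  0.5298621 , -0.01882652, -0.06337188,
       -0.01793617]), 'joint_torque': array([-6.14343211e-01, -2.36135209e+01, -2.63050640e+01, -4.83484205e-02,
       -9.08717187e-02, -1.17604584e-03]), 'eef_pos': array([ 0.40206859, -0.1077217 ,  0.37112339]), 'ee_rot': array([-1.79931677e+02, -4.19583886e-02,  7.70322309e+01]), 'wrist_force': array([-0.16066815,  0.42076066, -0.19631606]), 'torque': array([0.03641965, 0.01965066, 0.00264026]), 'finger_force': 0.0, 'opening': 1.0000913011569597}
[ 0.42200953 -0.02728534  0.51328786] 291.9169349640235
[[ 0.224  0.974 -0.001]
 [ 0.974 -0.224  0.001]
 [ 0.001 -0.001 -1.   ]]
```

View pics/w1.png

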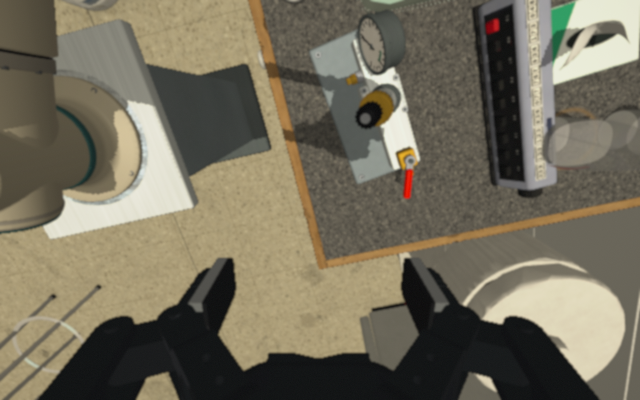

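The wrist view shows the knob at about (370,115), the lever at (408,182) and the gauge at (380,40). I measure them from here.

Run:
```python
from h import *
from scipy.optimize import least_squares
s=snapshot("wrist")
P,uv,c,box,r=fitpump(s)
Q=P[r&(P[:,2]>.078)];print("red top",len(Q),Q.mean(0).round(4),cv2.minAreaRect((P[r][:,:2]*1000).astype(np.float32)))
br=c.sum(1)
for rg in cut_out(s,"pump")[:1]:
    q,_=world(s,rg["region"]); p=q[(q[:,2]>.009)&(q[:,2]<.019)]; print("plate",len(p),cv2.minAreaRect((p[:,:2]*1000).astype(np.float32)),np.median(p[:,2]))
psi=np.radians(8.55)
near=(P[:,0]>.42)&(P[:,0]<.52)&(P[:,1]>-.1)&(P[:,1]<-.02)
k=near&(P[:,2]>.152)&(P[:,2]<.2)
# points of all sources relative to the rod axis: fit knob cylinder r=13 with known axis direction
for name in("wrist","side","top"):
    t=s if name=="wrist" else snapshot(name)
    A,_=world(t); k=(A[:,0]>.42)&(A[:,0]<.52)&(A[:,1]>-.1)&(A[:,1]<-.02)&(A[:,2]>.152)&(A[:,2]<.2)
    A=A[k]; ax=np.array([-np.sin(np.radians(20))*np.cos(psi),-np.sin(np.radians(20))*np.sin(psi),np.cos(np.radians(20))])
    e1=np.array([-np.sin(psi),np.cos(psi),0]);e2=np.cross(e1,ax)
    h=A@ax; top=np.percentile(h,97); B=A[h<top-.004]; xy=np.c_[B@e1,B@e2]
    T=A[h>top-.003]
    f=least_squares(lambda v:np.hypot(*(xy-v).T)-.013,xy.mean(0)+[0,.005],loss="soft_l1",f_scale=.001)
    ctr=f.x[0]*e1+f.x[1]*e2+(top-.021)*ax
    print(name,len(B),len(T),"knob centre",ctr.round(4),"rms",f.cost, "topc",T.mean(0).round(4), "from top:",(T.mean(0)-.021*ax).round(4))
    w=(A[:,2]<1)
```

```text
red top 197 [ 0.5293 -0.1775  0.0811] ((530.0357055664062, -177.3184814453125), (46.36977767944336, 11.42270278930664), 76.91248321533203)
plate 5049 ((476.6431884765625, -62.26605987548828), (78.98780059814453, 233.77061462402344), 6.928501605987549) 0.013801690436781814
wrist 311 187 knob centre [ 0.474  -0.0566  0.1673] rms 0.00020899968005195759 topc [ 0.4684 -0.057   0.1859] from top: [ 0.4755 -0.0559  0.1662]
side 115 35 knob centre [ 0.4737 -0.0557  0.1679] rms 0.00010333898245556142 topc [ 0.4659 -0.0565  0.1858] from top: [ 0.473  -0.0554  0.166 ]
top 105 20 knob centre [ 0.4697 -0.0538  0.169 ] rms 0.00016191742969803215 topc [ 0.4645 -0.0528  0.188 ] from top: [ 0.4716 -0.0517  0.1682]
```

Emit:
move_arm --deltas '[[[0.1,-0.061,-0.161,0,0,0,0],[0.1,-0.061,-0.161,0,0,0,0.2],[0.1,-0.061,-0.161,0,0,0,0.4],[0.1,-0.061,-0.161,0,0,0,0.4],[0.1,-0.061,-0.161,0,0,0,0.4],[0,0,-0.11,0,0,0,0.4],[0,0,-0.11,0,0,0,0.4],[0,0,-0.11,0,0,0,0.4],[0,0,-0.11,0,0,0,0.4],[0,0,0,0,0,0,0.4]]]' --force 30

```text
clock: 5.0
eef_pos: [0.526, -0.1829, 0.0586]
ee_rot: [-179.8, -0.1, 77.1]
wrist_force: [0.4, 1.1, 1.1]
opening: 0.596
finger_force: 0.0
```

Run:
```python
from h import *
s=snapshot("wrist");save(s,"w2")
```

```text
(no output)
```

View pics/w2.png

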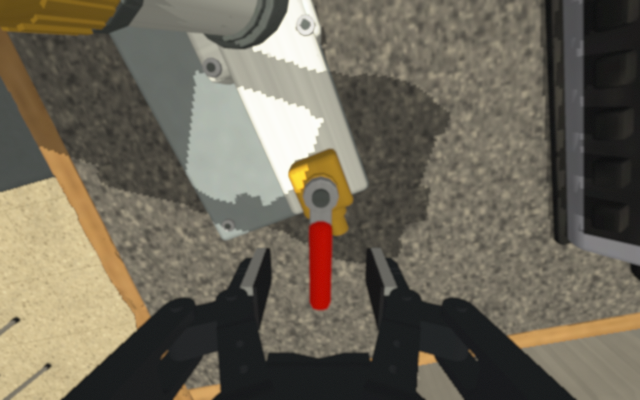

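The lever (320,225–308) is centred between the fingers and the pivot shows at (320,197). I close on it and compute the pivot position.

Emit:
move_arm --deltas '[[[0,0,0,0,0,0,0.8],[0,0,0,0,0,0,1],[0,0,0,0,0,0,1],[0,0,0,0,0,0,1],[0,0,0,0,0,0,1]]]'

```text
clock: 5.68
eef_pos: [0.5272, -0.1845, 0.0614]
ee_rot: [180.0, 0.0, 77.1]
wrist_force: [-3.7, 0.1, 4.5]
opening: 0.123
finger_force: 29.1
```

Run:
```python
from h import *
s=snapshot("wrist");P,uv=world(s)
m=np.hypot(uv[:,0]-320,uv[:,1]-197)<6
print(P[m].mean(0).round(4)); st=get_state();print(st["eef_pos"],st["ee_rot"],st["opening"])
P,uv,c,box,r=fitpump(s);print(P[r].mean(0),cv2.minAreaRect((P[r][:,:2]*1000).astype(np.float32)),P[r][:,2].max())
ax=P[m].mean(0)[:2]; p=st["eef_pos"][:2]; d=p-ax;print("r",np.hypot(*d),np.degrees(np.arctan2(d[1],d[0])))
```

```text
[ 0.5387 -0.1436  0.081 ]
[ 0.52714329 -0.1844708   0.06136681] [1.79988407e+02 3.97185244e-02 7.71000777e+01] 0.12225891832782874
[ 0.53078894 -0.17442318  0.08076045] ((530.4089965820312, -176.36337280273438), (46.593955993652344, 12.504621505737305), 80.87224578857422) 0.09036691019340637
r 0.042456600124478175 -105.84233364944394
```

Emit:
move_arm --deltas '[[[-0.0195,0.0057,0,0,0,-0.0381,1],[-0.0187,0.008,0,0,0,-0.0381,1],[-0.0176,0.0102,0,0,0,-0.0381,1],[-0.0162,0.0122,0,0,0,-0.0381,1],[-0.0147,0.014,0,0,0,-0.0381,1],[-0.0129,0.0157,0,0,0,-0.0381,1],[-0.0109,0.0171,0,0,0,-0.0381,1],[-0.0088,0.0183,0,0,0,-0.0381,1],[-0.0066,0.0192,0,0,0,-0.0381,1],[-0.0042,0.0199,0,0,0,-0.0381,1],[0,0,0,0,0,0,1]]]'

```text
clock: 7.1
eef_pos: [0.4927, -0.1481, 0.0613]
ee_rot: [-179.9, 0.2, 8.5]
wrist_force: [-5.8, 2.3, 10.3]
opening: 0.119
finger_force: 29.4
```

Run:
```python
from h import *
st=get_state();print(st["wrist_force"],st["eef_pos"],st["ee_rot"])
s=snapshot("wrist");save(s,"w3")
P,uv,c,box,r=fitpump(s);print(P[r].mean(0),cv2.minAreaRect((P[r][:,:2]*1000).astype(np.float32)))
```

```text
[-5.82085234  2.31826647 10.27239408] [ 0.49270409 -0.14813281  0.06128479] [-179.90703858    0.19450919    8.48867866]
[ 0.50473159 -0.14731241  0.08069116] ((502.7860412597656, -147.21852111816406), (46.821407318115234, 11.661444664001465), 9.282154083251953)
```

View pics/w3.png

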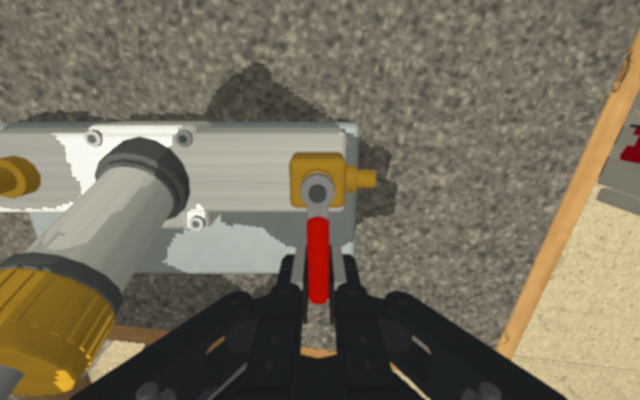

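The lever lies along the pump's -x and the manifold edge is level in the picture, so yaw ≈ 8.5° holds. I nudge it against the stop, release, rise, tilt and move over the knob.

Emit:
move_arm --deltas '[[[0,0.01,0,0,0,0,1],[0,0,0,0,0,0,1],[0,-0.01,0,0,0,0,0.5],[0,0,0,0,0,0,0.5],[0,0,0.1,0,0,0,0.5],[0,0,0.2,0,0,0,0.5],[0,0,0.22,0,0,0,0.5],[0,0,0.22,0,0,0,0.5]]]'

```text
clock: 8.15
eef_pos: [0.4951, -0.149, 0.2467]
ee_rot: [-180.0, -0.0, 8.5]
wrist_force: [0.6, -1.1, -0.2]
opening: 0.5
finger_force: 0.0
```

Emit:
move_arm --deltas '[[[-0.04,0.09,0,0.0055,-0.0366,0,0.45],[-0.04,0.09,0,0.0055,-0.0366,0,0.45],[-0.04,0.09,0,0.0055,-0.0366,0,0.45],[-0.036,0.09,-0.05,0,0,0,0.45],[0,0,0,0,0,0,0.45],[0,0,0,0,0,0,0.45]]]'

```text
clock: 8.9
eef_pos: [0.4572, -0.0599, 0.2334]
ee_rot: [179.9, -20.1, 8.5]
wrist_force: [-0.0, -0.7, -0.0]
opening: 0.548
finger_force: 0.0
```

```bash
cat > k.py <<'E'
from h import *
from scipy.optimize import least_squares
psi=np.radians(8.55);t=np.radians(20)
ax=np.array([-np.sin(t)*np.cos(psi),-np.sin(t)*np.sin(psi),np.cos(t)])
e1=np.array([-np.sin(psi),np.cos(psi),0]);e2=np.cross(e1,ax)
def measure(s,lo=.152,hi=.21):
    A,uv=world(s); c=s["pixels"][uv[:,1],uv[:,0]].astype(int)
    k=(A[:,0]>.42)&(A[:,0]<.52)&(A[:,1]>-.1)&(A[:,1]<-.02)&(A[:,2]>lo)&(A[:,2]<hi)&(c.max(1)<110)
    A=A[k];h=A@ax;top=np.percentile(h,96);T=A[abs(h-top)<.003];B=A[h<top-.004]
    f=np.c_[T@e1,T@e2];(cc,r)=cv2.minEnclosingCircle((f*1000).astype(np.float32))
    C=np.array(cc)/1000
    return C[0]*e1+C[1]*e2+(top-.021)*ax, r,len(T),uv[k].mean(0)
E
python3 - <<'E'
from k import *
st=get_state();print(st["wrist_force"],st["eef_pos"],st["ee_rot"],st["opening"])
s=snapshot("wrist");save(s,"w4");print("wrist",measure(s))
t=snapshot("side");print("side",measure(t))
tz=R.from_euler("xyz",st["ee_rot"],degrees=True).as_matrix()[:,2];print("tool z vs -ax",tz,-ax)
A,uv=world(s);c=s["pixels"][uv[:,1],uv[:,0]].astype(int);b=(A[:,0]>.4)&(A[:,0]<.53)&(A[:,1]>-.12)&(A[:,1]<0)&(A[:,2]>.1)&(A[:,2]<.16)&(c[:,0]-c[:,2]>60)
print("brass",b.sum(),A[b].mean(0))
P,uv,c,box,r=fitpump(s);print("red",r.sum(),P[r].mean(0),cv2.minAreaRect((P[r][:,:2]*1000).astype(np.float32)) if r.sum() else "")
E
```

```text
[-0.00904756 -0.74852634 -0.04009293] [ 0.45720482 -0.05991435  0.2333905 ] [179.93291091 -20.07844604   8.52153787] 0.5478130912769117
wrist (array([ 0.47480187, -0.05581667,  0.16575349]), 10.799555778503418, 422, array([314.53028973, 222.13432836]))
side (array([ 0.47291501, -0.0557766 ,  0.16445996]), 11.160282135009766, 49, array([373.65891473, 211.48837209]))
tool z vs -ax [ 0.33968965  0.04971351 -0.93922282] [ 0.3382191   0.05084897 -0.93969262]
brass 1094 [ 0.49621156 -0.05267902  0.13890523]
red 422 [ 0.502288   -0.14665032  0.08059098] ((502.4945373535156, -147.165771484375), (45.6552619934082, 9.761947631835938), 8.617350578308105)
```

View pics/w4.png

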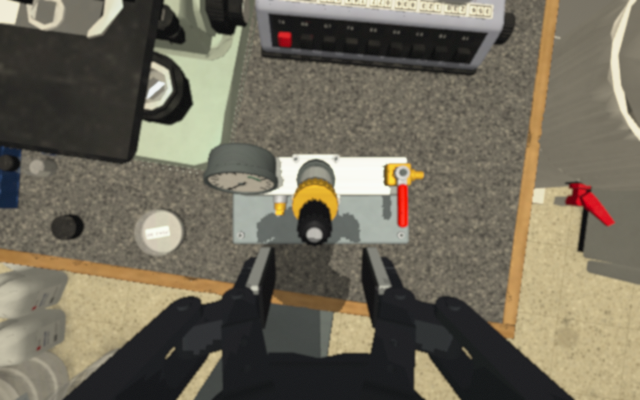

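Emit:
move_arm --deltas '[[[-0.03,0.002,0,0,0,0,0.45],[0,0,0,0,0,0,0.45],[0.0298,0.0045,-0.0827,0,0,0,0.45],[0.0298,0.0045,-0.0827,0,0,0,0.45],[0.0298,0.0045,-0.0827,0,0,0,0.45],[0.0298,0.0045,-0.0827,0,0,0,0.45],[0,0,0,0,0,0,0.45],[0,0,0,0,0,0,0.45]]]' --force 20

```text
clock: 10.0
eef_pos: [0.4786, -0.0545, 0.1505]
ee_rot: [180.0, -20.0, 8.5]
wrist_force: [0.2, -0.6, -0.2]
opening: 0.555
finger_force: 0.0
```

Run:
```python
from k import *
st=get_state();print(st["wrist_force"],st["eef_pos"],st["ee_rot"],st["opening"])
s=snapshot("wrist");save(s,"w5");K=measure(s)
t=snapshot("side");print(K,measure(t))
p=st["eef_pos"]
for k in(K[0],measure(t)[0]):
    d=k-(p+.019*ax); print("offset e1,e2,ax",(d@np.c_[e1,e2,ax]).round(4))
```

```text
[ 0.16986346 -0.60787429 -0.22648533] [ 0.47863046 -0.05447292  0.15050183] [179.99383519 -20.02657534   8.47942647] 0.5553614918620728
(array([ 0.47047366, -0.05913548,  0.18527447]), 42.698577880859375, 1533, array([326.74531096, 290.75200175])) (array([ 0.45682258, -0.05607677,  0.18470539]), 36.95267868041992, 7, array([375.45744681, 210.66312057]))
offset e1,e2,ax [-0.0034  0.0037  0.0167]
offset e1,e2,ax [ 0.0017 -0.0088  0.0206]
```

View pics/w5.png

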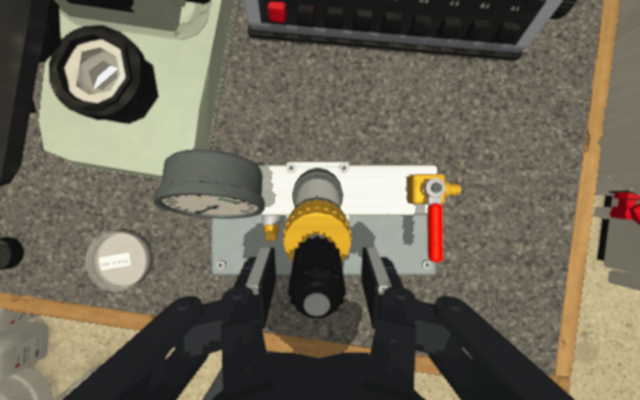

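The knob (317,304) sits about 2 px left of the finger midline (319). I nudge 1 mm and close softly.

Emit:
move_arm --deltas '[[[0,0.003,0,0,0,0,0.55],[0,0,0,0,0,0,0.65],[0,0,0,0,0,0,0.75],[0,0,0,0,0,0,1],[0,0,0,0,0,0,1],[0,0,0,0,0,0,1]]]' --force 20

```text
clock: 10.85
eef_pos: [0.4784, -0.0536, 0.1504]
ee_rot: [180.0, -20.0, 8.5]
wrist_force: [-2.6, -0.3, 6.3]
opening: 0.297
finger_force: 21.0
```

Emit:
move_arm --deltas '[[[0,0,0,0,0,0,1],[0,0,0,0,0,0,1],[-0.0034,-0.0005,0.0094,0,0,0,1],[-0.0034,-0.0005,0.0094,0,0,0,1],[-0.0068,-0.001,0.0188,0,0,0,1],[0,0,0,0,0,0,1]]]' --force 50

```text
clock: 11.6
eef_pos: [0.4748, -0.0541, 0.1594]
ee_rot: [-180.0, -20.0, 8.5]
wrist_force: [2.0, -0.3, -2.7]
opening: 0.29
finger_force: 49.8
```

```bash
cat > f.py <<'E'
from k import *
st=get_state();F=st["wrist_force"];print("F e1,e2,ax",(F@np.c_[e1,e2,ax]).round(2),st["torque"].round(2),"pos",st["eef_pos"].round(4),"rel start",((st["eef_pos"]-[.4784,-.0536,.1504])@np.c_[e1,e2,ax]).round(4),st["ee_rot"].round(2),st["finger_force"])
E
python3 f.py
```

```text
F e1,e2,ax [-0.62  0.88 -3.23] [-0.25 -0.08 -0.01] pos [ 0.4748 -0.0541  0.1594] rel start [ 0.     -0.0003  0.0097] [-180.    -19.98    8.49] 49.75008845329285
```

Emit:
move_arm --deltas '[[[-0.0054,-0.0008,0.015,0,0,0,1],[-0.0054,-0.0008,0.015,0,0,0,1],[-0.0054,-0.0008,0.015,0,0,0,1],[-0.0054,-0.0008,0.015,0,0,0,1],[-0.0054,-0.0008,0.015,0,0,0,1],[0,0,0,0,0,0,1]]]'

```text
clock: 12.35
eef_pos: [0.468, -0.055, 0.1784]
ee_rot: [180.0, -20.0, 8.5]
wrist_force: [1.8, -1.4, -5.5]
opening: 0.289
finger_force: 49.6
```

```bash
python3 f.py
```

```text
F e1,e2,ax [-1.61 -0.41 -5.67] [-0.36 -0.02 -0.09] pos [ 0.468  -0.055   0.1784] rel start [ 0.0001 -0.0003  0.0299] [180.   -20.     8.49] 49.62276041507721
```

Clean pull, with side forces under 2 N. I continue to about 50 mm.

Emit:
move_arm --deltas '[[[-0.0054,-0.0008,0.015,0,0,0,1],[-0.0054,-0.0008,0.015,0,0,0,1],[-0.0054,-0.0008,0.015,0,0,0,1],[-0.0054,-0.0008,0.015,0,0,0,1],[-0.0054,-0.0008,0.015,0,0,0,1],[-0.0054,-0.0008,0.015,0,0,0,1],[0,0,0,0,0,0,1],[0,0,0,0,0,0,1]]]'

```text
clock: 13.35
eef_pos: [0.4599, -0.0561, 0.2007]
ee_rot: [-180.0, -20.0, 8.5]
wrist_force: [3.6, -1.5, -7.6]
opening: 0.291
finger_force: 49.7
```

```bash
python3 f.py
python3 - <<'E'
from k import *
s=snapshot("side");w=snapshot("wrist")
u,v=proj(s,[.47,-.056,.16])[0];u,v=int(u),int(v)
a=cv2.resize(s["pixels"][v-30:v+30,u-30:u+30],(480,480),interpolation=cv2.INTER_CUBIC)
u,v=proj(w,[.48,-.056,.15])[0];u,v=int(u),int(v);print(u,v)
v=min(max(v,80),320)
b=cv2.resize(w["pixels"][v-80:v+80,u-50:u+50],(300,480),interpolation=cv2.INTER_CUBIC)
cv2.imwrite("pics/f1.png",np.hstack([a,b])[:,:,::-1])
E
```

```text
F e1,e2,ax [-2.01  0.58 -8.27] [-0.53 -0.02 -0.15] pos [ 0.4599 -0.0561  0.2007] rel start [ 0.0002 -0.0003  0.0536] [-179.98  -19.99    8.48] 49.70917046070099
320 220
```

View pics/f1.png

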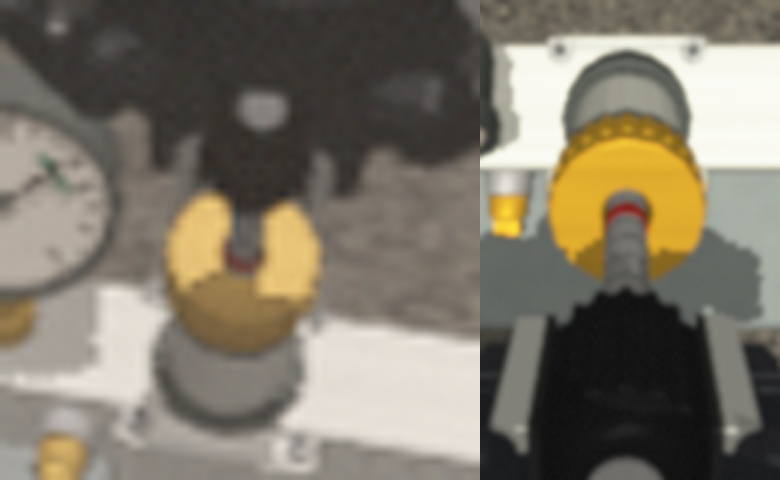

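The red ring shows just above the nut with a sliver of steel below it, and the rod is centred in the bore. I draw 2 mm more for margin, hold and re-check.

Emit:
move_arm --deltas '[[[-0.0027,-0.0004,0.0075,0,0,0,1],[0,0,0,0,0,0,1],[0,0,0,0,0,0,1],[0,0,0,0,0,0,1],[0,0,0,0,0,0,1],[0,0,0,0,0,0,1],[0,0,0,0,0,0,1],[0,0,0,0,0,0,1]]]'

```text
clock: 14.45
eef_pos: [0.4593, -0.0562, 0.2023]
ee_rot: [-180.0, -20.0, 8.5]
wrist_force: [4.1, -0.6, -10.1]
opening: 0.293
finger_force: 49.6
```

```bash
python3 f.py
python3 - <<'E'
from k import *
w=snapshot("wrist")
u,v=proj(w,[.48,-.056,.15])[0];u,v=int(u),int(v)
b=cv2.resize(w["pixels"][v-60:v+60,u-50:u+130],(720,480),interpolation=cv2.INTER_CUBIC)
cv2.imwrite("pics/f2.png",b[:,:,::-1])
P,uv,c,box,r=fitpump(w);q=P[r&(P[:,1]<-.11)];print("lever",cv2.minAreaRect((q[:,:2]*1000).astype(np.float32)))
E
```

```text
F e1,e2,ax [ -1.15   0.25 -10.81] [-0.48 -0.1  -0.22] pos [ 0.4593 -0.0562  0.2023] rel start [ 0.0002 -0.0004  0.0554] [-179.97  -19.97    8.48] 49.64263379573822
lever ((502.2169494628906, -147.28492736816406), (46.02029037475586, 10.92631721496582), 7.406886100769043)
```

View pics/f2.png

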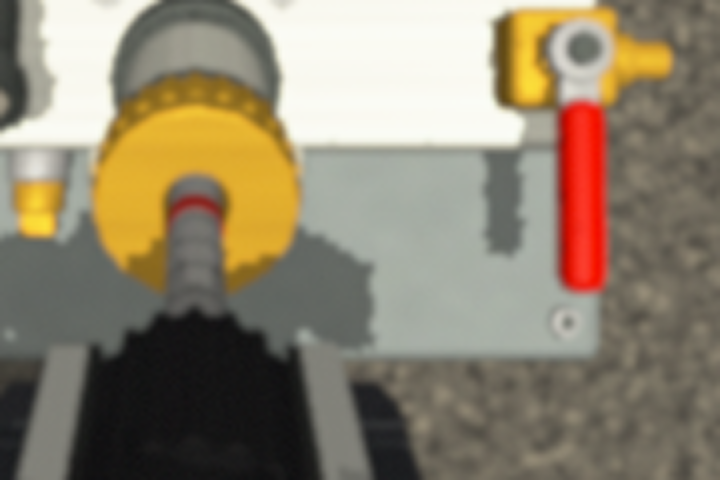

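The ring (195,207) is clear of the nut with steel below it, the lever is fully across, and the hold is steady at about 11 N. I hand it in.

```bash
python3 -c "
from station import *
print(close_job())"
```

```text
the job is handed in; nothing more can be done
None
```

The job is handed in, with no verdict returned: vent shut first, rod then drawn about 55 mm in line with the barrel, red ring just clear of the nut, and the knob still held against about 11 N of pull with under 2 N of side force.

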